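# Free the seized cap of a scent flacon

## Robot

A 6-joint arm with a two-finger parallel gripper is mounted at the origin on the work surface; the furniture and walls round the work are solid. World frame = base frame: x ahead of the robot, y to its left, z up, the work surface at z = 0. Lengths are in m, angles in rad, forces in N, time in s.
With the tool pointing down it reaches from about 0.35 to 0.775 m from the base axis. Payload 5.5 kg.
Tool frame: the origin (TCP) lies at the very end of the fingers, on their centre line; the grasp point (between the pads) lies 19 mm behind it; z points along the fingers, y is the line along which they close (so a half turn about z gives the same grasp; the last joint's range is limited). The gripper opens to 85 mm and grips with 20 to 120 N. Pads are 22 mm wide; open, the fingers measure 114 mm over their backs; the gripper's body (76 mm by 85 mm) begins 54 mm behind the grasp point. The pads swing forward as they close: fully open they stand 13 mm farther back than shut.
Start: joints at [-1.3, 0.313, 0.046, 1.304, 0, 1.431], TCP at [0.23, -0.527, 0.231] pointing down, gripper open.
Joint ranges: [-2.76, 2.76], [-0.86, 1.69], [-1.03, 1.26], [-2.2, 2.34], [-1.47, 1.5], [-3.14, 3.14]. Speed limits (rad/s): [2.57, 2.57, 3.14, 3.14, 3.14, 3.14].

## Interface

Orientations are given as a unit quaternion [w, x, y, z].
In Python, from workcell import env, imaging, ticket gives the robot as it stands. The module is installed in compiled form; this text tells all that it offers.
- The arm moves only by the tool apply_moves, never from a script. Its argument "rows" is a list of rows, each an object with "xyz": the shift along the tool's x, y, z in mm, a list of three; "turn": the turn, a rotation vector about the tool's x, y, z in rad, a list of three; "grip": the opening, from 0 (shut) to 1 (fully open). A call has 1 to 12 rows; each row is the pose to reach, as a shift and turn from the pose commanded when the call began, along the tool's axes at that moment; what a row does not reach only later rows make up. A row lasts 1/12 s, in which the tool goes at most 41.7 mm and 7.16 degrees, less where a joint would pass 70% of its speed; a pose out of reach is approached as far as the arm can. A call with a gripper value outside its range is refused whole. The fingers move at their own pace and stop on an object; "force" is the grip in N (left out, the last holds). Time passes only in rows, so rows that repeat a pose let the fingers close. It gives the time, the measured TCP pose, the force, the opening and the grip force at its end, in the units of the state.
- env.get_state(): the state, without advancing time (a new reading comes with each control period).
- imaging.read_camera(name): name is "scene" or "top" or "wrist"; returns a dict with "color" (420x560x3 uint8, blue, green, red), "z_map" (420x560 float32, m along the optical axis (not along the pixel's ray), 0 where there is no reading), "camera_matrix" (3x3 intrinsics, pixels), "k1" (the pictures are not rectified: a ray, as slopes to the right and down, at radius r is drawn at 1 + k1 r^2 times it, then the intrinsics apply), "view" (4x4, takes a point from world to camera coordinates). Camera axes: x right, y down, z forward; pixel columns grow to the right and rows downward; lengths in m; the calibration is good to about 2 mm. A picture is of the moment at which its call begins.
- ticket.hand_in(): hands the job in; it is judged then, once.
The state is a dict: "clock": time; "joint_pos": joint angles; "qvel": joint speeds; "tau": joint torques, N m; "tcp_pos": TCP position; "orientation": TCP orientation; "wrist_force": force on the tool from outside, world axes, zero at the start; "ft_torque": the same for the moment, N m; "finger_gap": finger opening in m; "grip_force": force on a finger pad.
Only numpy, scipy, OpenCV 4.12 (cv2) and the standard library are available. Lean on these libraries where they do the work, as an engineer would, in place of code of your own. Each camera call takes 0.05 s, during which the arm holds its last target. There are 200 camera calls.

## Task

The square steel cap of the amber glass flacon has seized on its collar. Stand the flacon upright in the wooden cradle, right down on its floor, so that it cannot turn; then work the cap off by twisting it back and forth, about 30 degrees each way, while drawing it up a little at a time, so that the flacon stays down in the cradle. Stand the cap, open end down, in the largest compartment of the divided wooden tray, and leave the other bottles standing where they are.

Things in the scene. Friction and masses are not known exactly. Their poses are not given: they have to be found in the camera images.
- flacon: The heavy square scent bottle of amber glass, about 0.28 kg, body 46 x 46 mm and 54 mm high, a small blank label on one face. Above the flat shoulders, under the cap, a round collar and a spray nozzle. Nothing holds it down in the cradle but its weight. Origin: centre of its underside; z up, x and y square to its faces.
- collar_top (a point): Middle of the upper end of the flacon's round aluminium collar: 19 mm in diameter, 12 mm high, from 54 to 66 mm above the flacon's underside. A white nozzle, 10 mm in diameter, stands 8 mm above it. The cap has let go of the collar once it has risen 12 mm and is clear of the nozzle after 20 mm.
- cap: The seized square steel cap of the amber flacon: 30 x 30 mm, 36 mm high, 0.06 kg, open below, a black band round its waist. It starts on the flacon's shoulders, its rim 54 mm above the flacon's underside, within 5 degrees of square with the flacon. Spring tongues inside it grip the collar. Origin: centre of the open lower rim; z towards the closed top, x and y square to its faces.
- cap_top (a point): Middle of the cap's closed top, 36 mm above its rim. Unturned, the cap slides only at 6 to 10 N, more than the flacon weighs: the flacon can be carried by the cap, and a straight pull just lifts it. While being turned (about 0.1 N m) the cap slides easily if drawn up no more than some 2 mm per 60 degrees turned (about 8 swings of 60 degrees in all); drawn much faster, it lifts the flacon.
- cradle: The wooden bottle cradle, fixed: 78 mm (its x) by 82 mm, 47 mm high, on four rubber feet. A channel 51 mm wide runs along x, open at the front (-x), with a stop at the back (+x); its steel lining flares outwards at the top, up to 52 mm above the table. The square flacon stands in it, any face to the front, with 2.5 mm of play each side, and can turn only about 6 degrees either way. Origin: centre of its underside; z up.
- cradle_seat (a point): Point on the floor of the cradle's channel, 17 mm above the table, where the middle of the flacon's underside belongs; the flacon's back is then 1 mm from the stop. Axes as the cradle's.
- tray: The divided wooden tray, fixed: 200 mm (its x) by 158 mm (its y), walls 42 mm high and 8 mm thick, partitions 34 mm high, floor 4 mm. The largest compartment spans x from -92 to 15 mm and y from -18 to 72 mm in the tray's frame. Origin: centre of its underside; z up.
- cap_bay (a point): Middle of the floor of the tray's largest compartment, 4.5 mm above the table. Axes as the tray's.
- tray_fittings (a point): Point between the two compartments at the tray's +x side, which hold a tin (26 mm high) and a small steel funnel (top 61 mm above the table). A black-capped atomiser, 18 mm wide, stands in the small corner compartment at x = -72, y = -52 mm of the tray's frame; its top is 85 mm above the table.
- green_flacon: Bystander: a like flacon of green glass with a square black cap, 46 x 46 mm at the body (54 mm high) and 30 x 30 mm above, 88 mm high in all. Origin: centre of its underside.
- dropper_a: Bystander: amber dropper bottle with a black dropper, 39 mm in diameter up to 67 mm, 20 mm above that, 102 mm high. Origin: centre of its underside.
- dropper_b: Bystander: dropper bottle like dropper_a.
- dropper_c: Bystander: dropper bottle like dropper_a.
- warmer: Bystander, fixed: vial warmer, a grey dome on a black base, 122 x 112 mm and 56 mm high, at the back of the table. Origin: centre of its underside.
- spray_bottle: Bystander, fixed: clear trigger spray bottle, 86 x 55 mm and 194 mm high, at the back left. Origin: on its underside.
There are look-alikes about, which are no part of the job. Several things have the shape of the cap; the one meant has the colours described above.

How it is judged:
By the outcome, as a careful person would: the job done as asked, in the order asked, and still so for the second after the job is handed in, with the robot touching nothing.
It also fails if it takes over 72 s, if anything falls off the work surface, if the arm or the gripper's body presses on something with over 40 N, if the wrist force passes 120 N, or if a joint passes its speed limit or range.

## Working session

There is one attempt and no reset: what is moved stays moved. The work goes in short steps, Python scripts to look and compute and a tool call to move; the robot and the scene stay as the last step left them, time stands still between calls to the robot, and variables do not carry over. Pictures are saved under pics/ and viewed, at most 10 in all, crops included, and the job is handed in when it is done.

Besides the shell and the picture viewer there is one more tool, called after "Request:" as name([rows], argument=value, ...), one row to a line, values as JSON. apply_moves: Moves the arm, as the interface text tells. Its arguments: {"type":"object","properties":{"rows":{"type":"array"},"force":{"type":"number"}},"required":["rows"]}

```bash
mkdir -p pics
cat > h.py <<'E'
import numpy as np, cv2
from workcell import env, imaging, ticket
def cam(n,save=None):
    c=imaging.read_camera(n)
    if save: cv2.imwrite('pics/%s.png'%save,c['color'])
    return c
def rays(c,px):
    px=np.asarray(px,float).reshape(-1,2);K=np.array(c['camera_matrix']);k1=float(c['k1'])
    d=(px-K[:2,2])/[K[0,0],K[1,1]];s=d.copy()
    for _ in range(20): s=d/(1+k1*(s**2).sum(1,keepdims=True))
    V=np.array(c['view']);R=V[:3,:3];o=-R.T@V[:3,3]
    return o,np.c_[s,np.ones(len(s))]@R
def onplane(c,px,z):
    o,d=rays(c,px); return o+d*((z-o[2])/d[:,2])[:,None]
def depth(c,px):
    px=np.asarray(px).reshape(-1,2).astype(int);o,d=rays(c,px)
    return o+d*c['z_map'][px[:,1],px[:,0]][:,None]
def cross(c1,p1,c2,p2):
    o1,d1=rays(c1,p1);o2,d2=rays(c2,p2);d1=d1[0]/np.linalg.norm(d1[0]);d2=d2[0]/np.linalg.norm(d2[0])
    t=np.linalg.lstsq(np.c_[d1,-d2],o2-o1,rcond=None)[0]
    a=o1+t[0]*d1;b=o2+t[1]*d2
    return (a+b)/2,np.linalg.norm(a-b)
def proj(c,P):
    P=np.atleast_2d(P);V=np.array(c['view']);q=P@V[:3,:3].T+V[:3,3];s=q[:,:2]/q[:,2:]
    s=s*(1+float(c['k1'])*(s**2).sum(1,keepdims=True));K=np.array(c['camera_matrix'])
    return s*[K[0,0],K[1,1]]+K[:2,2]
E
python3 - <<'E'
from h import *
s=env.get_state();print({k:np.round(v,3).tolist() for k,v in s.items()})
for n in('scene','top'):
    c=cam(n,n+'0');print(n,np.round(c['camera_matrix'],1).tolist(),c['k1'],rays(c,[280,210])[0])
E
```

```text
{'clock': 0.0, 'joint_pos': [-1.3, 0.314, 0.045, 1.304, -0.0, 1.431], 'qvel': [-0.002, -0.0, -0.001, -0.0, 0.001, 0.001], 'tau': [-0.0, -48.062, 29.854, 0.019, -0.0, -0.0], 'tcp_pos': [0.229, -0.527, 0.23], 'orientation': [-0.001, 0.979, 0.204, -0.0], 'wrist_force': [0.554, -0.321, -0.327], 'ft_torque': [0.034, -0.019, -0.004], 'grip_force': 0.0, 'finger_gap': 0.086}
scene [[485.5, 0.0, 278.2], [0.0, 485.5, 207.5], [0.0, 0.0, 1.0]] 0.04902529171261269 [0.0592777  1.03974795 0.61144574]
top [[480.8, 0.0, 276.4], [0.0, 480.8, 209.8], [0.0, 0.0, 1.0]] -0.003518258399165598 [0.33733181 0.13997995 1.47716032]
```

View pics/scene0.png

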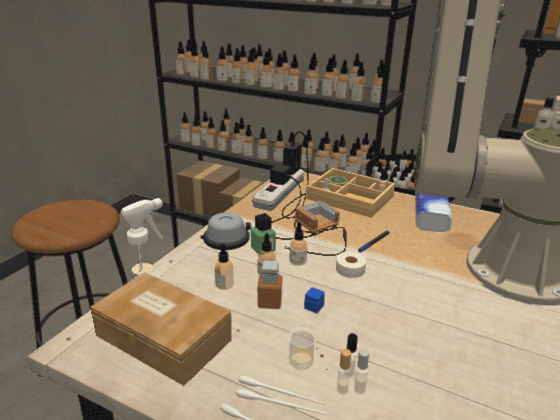

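View pics/top0.png

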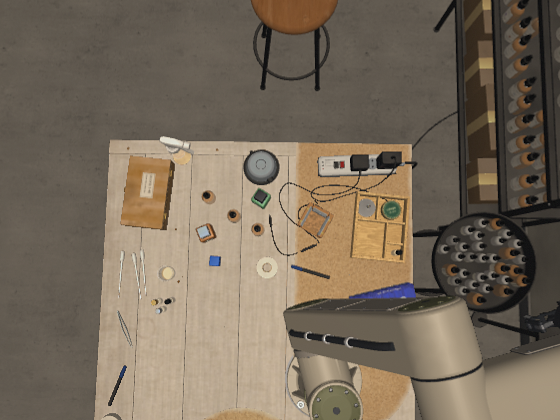

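The scene view shows the amber flacon with its grey steel cap at about (270,285). In the top view it is at (206,233), the cradle at (315,220) and the tray at (380,228).

Things that could be taken for the flacon and cap (scene pixels):
- Green flacon with black cap: (264,232)
- Blue cube: (314,300)
- Droppers: (224,268), (267,255) and (298,245)
- Small vials: (345,365) and (362,365)

My choice is (270,285). I'll check it in one close crop.

Run:
```python
from h import *
s=cv2.imread('pics/scene0.png');t=cv2.imread('pics/top0.png')
a=cv2.resize(s[215:325,210:330],None,fx=3.3,fy=3.3,interpolation=2)
b=cv2.resize(t[180:270,185:285],None,fx=4,fy=4,interpolation=2)
d=cv2.resize(t[180:265,285:415],None,fx=3,fy=3,interpolation=2)
o=np.zeros((600,800,3),np.uint8);o[:363,:396]=a[:363,:396];o[:360,400:800]=b;o[365:365+235,:390]=d[:235]
e=cv2.resize(s[165:240,280:400],None,fx=3,fy=3,interpolation=2);o[365:365+225,400:760]=e
cv2.imwrite('pics/crop0.png',o)
c=cam('top');
for p in [(206,233),(315,220),(380,228),(208,197),(233,216),(257,230),(261,198)]:print(p,depth(c,p).round(3),onplane(c,p,.05).round(3))
```

```text
(206, 233) [[0.422 0.351 0.09 ]] [[0.424 0.357 0.05 ]]
(315, 220) [[0.471 0.031 0.022]] [[0.469 0.033 0.05 ]]
(380, 228) [[ 0.451 -0.168  0.01 ]] [[ 0.448 -0.16   0.05 ]]
(208, 197) [[0.529 0.351 0.073]] [[0.532 0.355 0.05 ]]
(233, 216) [[0.474 0.275 0.079]] [[0.476 0.278 0.05 ]]
(257, 230) [[0.434 0.204 0.082]] [[0.436 0.206 0.05 ]]
(261, 198) [[0.527 0.194 0.085]] [[0.532 0.196 0.05 ]]
```

View pics/crop0.png

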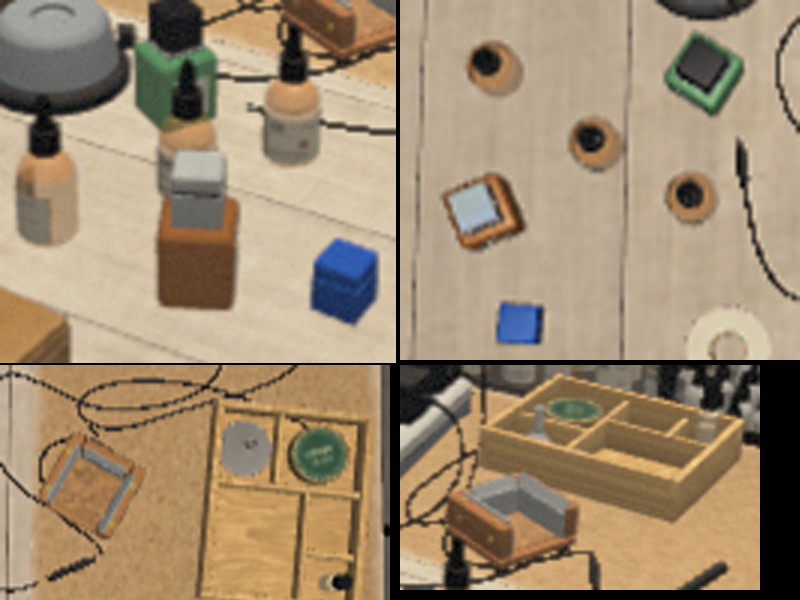

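The crop confirms the choice: amber body with a grey steel cap, at scene (270,285) and top (206,233). In the top view the cradle is at (315,220) and its channel opens to the lower left. The tray's largest compartment is at about (370,240). Next I'll measure coarsely and plan the approach.

```bash
cat >> h.py <<'E'
from scipy.spatial.transform import Rotation as Ro
def pose():
    s=env.get_state();q=np.array(s['orientation']);return np.array(s['tcp_pos']),Ro.from_quat(q[[1,2,3,0]])
def rel(target,yaw_deg=None,p=None,R=None):
    "shift (mm) and turn (rad) in tool axes to a tool-down pose with tool-x at yaw"
    if p is None: p,R=pose()
    sh=R.inv().apply(np.asarray(target)-p)*1000
    if yaw_deg is None: return sh.round(1)
    y=np.radians(yaw_deg);T=Ro.from_matrix(np.array([[np.cos(y),np.sin(y),0],[np.sin(y),-np.cos(y),0],[0,0,-1]]))
    return sh.round(1),(R.inv()*T).as_rotvec().round(3)
E
python3 - <<'E'
from h import *
t=cam('top');s=cam('scene');w=cam('wrist')
def rect(m,z,c):
    cs=cv2.findContours(m.astype(np.uint8),0,1)[0];k=max(cs,key=cv2.contourArea)
    b=cv2.boxPoints(cv2.minAreaRect(k));P=onplane(c,b,z);e=P[1]-P[0];f=P[2]-P[1]
    return k.reshape(-1,2).mean(0),P.mean(0).round(4),np.degrees(np.arctan2(e[1],e[0])).round(1),np.linalg.norm(e).round(3),np.linalg.norm(f).round(3)
def mask(c,x0,x1,y0,y1,f):
    m=np.zeros((420,560),bool);h=c['color'][y0:y1,x0:x1].astype(int);m[y0:y1,x0:x1]=f(h);return m
grey=lambda h:(h[...,0]>h[...,2]-15)&(h.sum(-1)>330)
print('cap',rect(mask(t,192,220,218,246,lambda h:(h[...,0]>h[...,2])&(h.sum(-1)>330)),.09,t))
print('body',rect(mask(t,192,220,218,246,lambda h:(h[...,2]-h[...,0]>35)&(h.sum(-1)<420)|(h[...,0]>h[...,2])),.054,t))
m=mask(s,255,285,255,285,lambda h:(abs(h[...,0]-h[...,2])<25)&(h.sum(-1)>330));print('scene cap',rect(m,.09,s))
# tray via depth
zz=np.zeros((420,560));ys,xs=np.mgrid[150:290,280:420];P=depth(t,np.c_[xs.ravel(),ys.ravel()]).reshape(140,140,3)
tr=np.zeros((420,560),bool);tr[150:290,280:420]=(P[...,2]>.03)&(P[...,2]<.06)&(xs>340)
print('tray',rect(tr,.042,t))
cr=np.zeros((420,560),bool);cr[150:290,280:420]=(P[...,2]>.03)&(P[...,2]<.06)&(xs<340)&(xs>290)
print('cradle',rect(cr,.047,t),cr.sum())
R=pose();V=np.array(w['view']);o=-V[:3,:3].T@V[:3,3]
print('wrist in tool',(R[1].inv().apply(o-R[0])*1000).round(1),'axis',R[1].inv().apply(V[2,:3]).round(3),'right',R[1].inv().apply(V[0,:3]).round(3),w['camera_matrix'][0][0])
E
```

```text
cap (array([202.9       , 231.53333333]), array([0.4261, 0.3603, 0.09  ]), np.float64(-67.0), np.float64(0.026), np.float64(0.028))
body (array([205.72131148, 232.29508197]), array([0.4264, 0.3574, 0.054 ]), np.float64(-67.0), np.float64(0.052), np.float64(0.05))
scene cap (array([270.34545455, 266.81818182]), array([0.4257, 0.3636, 0.09  ]), np.float64(-67.9), np.float64(0.041), np.float64(0.036))
tray (array([380.62978723, 226.27234043]), array([ 0.4546, -0.1633,  0.042 ]), np.float64(-4.9), np.float64(0.203), np.float64(0.162))
cradle (array([329.32894737, 164.88157895]), array([ 0.6383, -0.0061,  0.047 ]), np.float64(-89.0), np.float64(0.064), np.float64(0.058)) 755
wrist in tool [ 6.830e+01  1.000e-01 -1.424e+02] axis [-0.272 -0.001  0.962] right [0.001 1.    0.001] 371.20149539389746
```

Run:
```python
from h import *
print(rel([.42,-.20,.23],83))
```

```text
(array([ 305.2, -223.8,    1.1]), array([-0.   , -0.   , -1.038]))
```

Request:
apply_moves([
  {"xyz": [30,-22,0],"turn": [0,0,-0.1],"grip": 1},
  {"xyz": [61,-45,0],"turn": [0,0,-0.21],"grip": 1},
  {"xyz": [92,-67,0],"turn": [0,0,-0.31],"grip": 1},
  {"xyz": [122,-90,0],"turn": [0,0,-0.42],"grip": 1},
  {"xyz": [153,-112,0],"turn": [0,0,-0.52],"grip": 1},
  {"xyz": [183,-134,0],"turn": [0,0,-0.62],"grip": 1},
  {"xyz": [214,-157,0],"turn": [0,0,-0.73],"grip": 1},
  {"xyz": [244,-179,0],"turn": [0,0,-0.83],"grip": 1},
  {"xyz": [275,-201,0],"turn": [0,0,-0.94],"grip": 1},
  {"xyz": [305,-224,0],"turn": [0,0,-1.04],"grip": 1},
  {"xyz": [305,-224,0],"turn": [0,0,-1.04],"grip": 1},
  {"xyz": [305,-224,0],"turn": [0,0,-1.04],"grip": 1},
])

```text
clock: 1.3
tcp_pos: [0.4205, -0.1982, 0.2314]
orientation: [0.0, 0.747, 0.665, -0.0]
wrist_force: [-1.8, -0.0, 0.6]
finger_gap: 0.0855
grip_force: 0.0
```

Run:
```python
from h import *
import pickle
w=cam('wrist','w_tray');pickle.dump(w,open('w_tray.pkl','wb'))
p,R=pose();print(env.get_state()['clock'],p.round(4),env.get_state()['joint_pos']);print(rel([.46,.03,.23],143))
```

```text
1.35 [ 0.42   -0.1995  0.2314] [-6.15943047e-01  1.00363165e-01 -2.22082880e-01  1.24806966e+00
 -4.95028167e-04  1.07346308e+00]
(array([232.6,  12.5,   1.2]), array([-0.000e+00,  1.000e-03, -1.044e+00]))
```

Request:
apply_moves([
  {"xyz": [26,1,0],"turn": [0,0,-0.116],"grip": 1},
  {"xyz": [52,3,0],"turn": [0,0,-0.232],"grip": 1},
  {"xyz": [78,4,0],"turn": [0,0,-0.348],"grip": 1},
  {"xyz": [103,6,0],"turn": [0,0,-0.464],"grip": 1},
  {"xyz": [129,7,0],"turn": [0,0,-0.58],"grip": 1},
  {"xyz": [155,8,0],"turn": [0,0,-0.696],"grip": 1},
  {"xyz": [181,10,0],"turn": [0,0,-0.81],"grip": 1},
  {"xyz": [207,11,0],"turn": [0,0,-0.93],"grip": 1},
  {"xyz": [233,12,0],"turn": [0,0,-1.044],"grip": 1},
  {"xyz": [233,12,0],"turn": [0,0,-1.044],"grip": 1},
  {"xyz": [233,12,0],"turn": [0,0,-1.044],"grip": 1},
])

```text
clock: 2.27
tcp_pos: [0.4598, 0.0292, 0.2312]
orientation: [0.0, 0.319, 0.948, -0.0]
wrist_force: [0.3, -0.3, -0.9]
finger_gap: 0.085
grip_force: 0.0
```

Run:
```python
from h import *
import pickle
w=cam('wrist','w_cra');pickle.dump(w,open('w_cra.pkl','wb'))
p,R=pose();print(env.get_state()['clock'],p.round(4),np.round(env.get_state()['joint_pos'],2));print(rel([.43,.35,.20],203))
a=cv2.imread('pics/w_tray.png');b=w['color'];o=np.hstack([a,b]);cv2.imwrite('pics/wt.png',cv2.resize(o,(800,300),interpolation=cv2.INTER_AREA))
```

```text
2.3167 [0.4597 0.0287 0.2312] [-0.11  0.09 -0.23  1.25 -0.    0.54]
(array([218. , 237.9,  30.9]), array([-1.000e-03, -0.000e+00, -1.051e+00]))
```

View pics/wt.png

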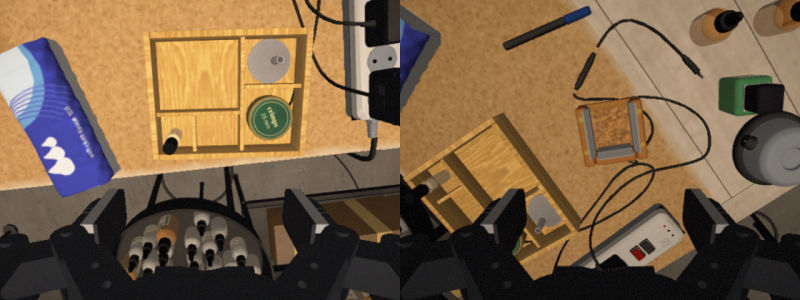

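The left half shows the tray, with its largest compartment at about (200,75) in the half-scale picture. The right half shows the cradle at (612,130), with its grey lining open towards the top of the picture. Now on to the flacon.

Request:
apply_moves([
  {"xyz": [20,22,3],"turn": [0,0,-0.1],"grip": 1},
  {"xyz": [40,44,6],"turn": [0,0,-0.2],"grip": 1},
  {"xyz": [60,66,9],"turn": [0,0,-0.3],"grip": 1},
  {"xyz": [80,88,12],"turn": [0,0,-0.4],"grip": 1},
  {"xyz": [100,110,15],"turn": [0,0,-0.5],"grip": 1},
  {"xyz": [120,132,18],"turn": [0,0,-0.6],"grip": 1},
  {"xyz": [140,154,21],"turn": [0,0,-0.7],"grip": 0.8},
  {"xyz": [160,176,24],"turn": [0,0,-0.8],"grip": 0.8},
  {"xyz": [180,198,27],"turn": [0,0,-0.9],"grip": 0.8},
  {"xyz": [200,220,30],"turn": [0,0,-1.0],"grip": 0.8},
  {"xyz": [218,238,31],"turn": [0,0,-1.05],"grip": 0.8},
  {"xyz": [218,238,31],"turn": [0,0,-1.05],"grip": 0.8},
])

```text
clock: 3.32
tcp_pos: [0.4297, 0.353, 0.1995]
orientation: [-0.0, -0.201, 0.98, 0.0]
wrist_force: [0.3, 0.1, 0.3]
finger_gap: 0.0682
grip_force: 0.0
```

Run:
```python
from h import *
import pickle
w=cam('wrist','w_fl');pickle.dump(w,open('w_fl.pkl','wb'))
p,R=pose();print(env.get_state()['clock'],p.round(4),np.round(env.get_state()['joint_pos'],2))
u=proj(w,[.426,.36,.09])[0];print(u)
c=pickle.load(open('w_cra.pkl','rb'))['color'];b=w['color'];x,y=u.astype(int)
x=min(max(x,65),495);y=min(max(y,75),345)
o=np.hstack([cv2.resize(b[y-75:y+75,x-65:x+65],None,fx=3,fy=3,interpolation=2),cv2.resize(c[120:245,235:360],None,fx=3.2,fy=3.6,interpolation=2)]);print(o.shape,x,y)
cv2.imwrite('pics/crop1.png',o)
```

```text
3.3667 [0.4298 0.3512 0.1997] [ 0.54  0.29 -0.07  1.22 -0.    0.14]
[297.0096732  201.91334767]
(450, 790, 3) 297 201
```

View pics/crop1.png

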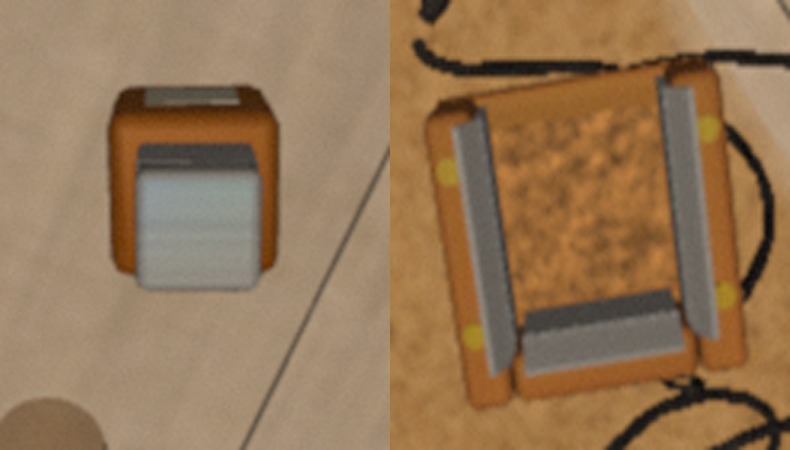

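The left half shows the steel cap's top squarely in view, corners at about (137,170) to (260,290) in the crop, with the label face at the image top. The right half shows the cradle's flared lining, outer edges at x≈455..495 and 693..717, and the stop at y≈300..370.

Run:
```python
from h import *
import pickle
w=pickle.load(open('w_fl.pkl','rb'));t=cam('top')
h=w['color'].astype(int);m=np.zeros((420,560),np.uint8)
m[126:276,232:362]=((h[...,0]>=h[...,2]-5)&(h.sum(-1)>330))[126:276,232:362]
k=max(cv2.findContours(m,0,1)[0],key=cv2.contourArea);r=cv2.minAreaRect(k);b=cv2.boxPoints(r)
Z=depth(w,np.argwhere(m)[:,::-1]);print('cap depth median',np.median(Z,0).round(4))
P=onplane(w,b,.09);e=P[1]-P[0];print('cap',b.round(0).tolist(),P.mean(0).round(4),np.degrees(np.arctan2(e[1],e[0])).round(1),np.linalg.norm(e),np.linalg.norm(P[2]-P[1]))
print('cross top',cross(w,r[0],t,proj(t,[.4261,.3603,.09])[0]))
# cradle
c=pickle.load(open('w_cra.pkl','rb'))
f=lambda X,Y:(235+(X-390)/3.2,120+Y/3.6)
L=onplane(c,[f(455,125),f(495,373)],.052);Rr=onplane(c,[f(693,85),f(717,337)],.052);B=onplane(c,[f(527,373),f(682,352)],.052)
F=onplane(c,[f(523,309),f(670,292)],.017)
fl=onplane(c,[f(488,125),f(515,310)],.017);fr=onplane(c,[f(661,105),f(682,290)],.017)
for n,q in zip(('L','R','back','floorback','fl','fr'),(L,Rr,B,F,fl,fr)):
    d=q[1]-q[0];print(n,q.round(4).tolist(),np.degrees(np.arctan2(d[1],d[0])).round(1))
print('floor depth',depth(c,[f(590,200)]).round(4),'rim L,R,B',depth(c,[f(470,240),f(700,215),f(605,345)]).round(4).tolist())
for q in ([[f(440,220)],[f(735,250)]]): print('wood',depth(c,q).round(4))
```

```text
cap depth median [0.4207 0.356  0.0898]
cap [[279.0, 185.0], [316.0, 185.0], [316.0, 207.0], [279.0, 207.0]] [0.422  0.3586 0.09  ] 113.2 0.025728594720891684 0.015925898441630743
cross top (array([0.4273981 , 0.36286045, 0.06648961]), np.float64(0.002350626108665901))
L [[0.4244, 0.0218, 0.052], [0.4807, -0.0082, 0.052]] -28.1
R [[0.4555, 0.0788, 0.052], [0.5111, 0.0478, 0.052]] -29.2
back [[0.4862, -0.001, 0.052], [0.5083, 0.0376, 0.052]] 60.1
floorback [[0.4795, 0.0017, 0.017], [0.5032, 0.0411, 0.017]] 59.0
fl [[0.4325, 0.0244, 0.017], [0.4782, -0.0005, 0.017]] -28.6
fr [[0.4596, 0.069, 0.017], [0.505, 0.0444, 0.017]] -28.5
floor depth [[0.4668 0.0365 0.0161]] rim L,R,B [[0.4486, 0.008, 0.0526], [0.4815, 0.0618, 0.0524], [0.4942, 0.0208, 0.0471]]
wood [[0.4405 0.0023 0.0456]]
wood [[0.4963 0.0643 0.0469]]
```

Run:
```python
from h import *
import pickle
w=pickle.load(open('w_fl.pkl','rb'));t=cam('top');s=cam('scene')
q=[(277.7,182.5),(319,182),(318.5,222.7),(278.5,222.7)]
P=onplane(w,q,.09);print(P.round(4).tolist(),P.mean(0).round(4));d=np.roll(P,-1,0)-P
print(np.degrees(np.arctan2(d[:,1],d[:,0])).round(1),np.linalg.norm(d,axis=1).round(4))
p=P.mean(0);print('proj top',proj(t,p),'scene',proj(s,p),'depth',depth(w,[(298,203)]))
h=s['color'][248:282,254:288].astype(int);m=(abs(h[...,0]-h[...,2])<25)&(h.sum(-1)>450);yx=np.argwhere(m);c=yx.mean(0)[::-1]+[254,248];print('scene light top',c,len(yx),cross(w,np.mean(q,0),s,c))
print(rel([p[0],p[1],.15],203), rel([p[0],p[1],.06],203))
```

```text
[[0.4185, 0.3421, 0.09], [0.4069, 0.3683, 0.09], [0.4341, 0.3803, 0.09], [0.4453, 0.354, 0.09]] [0.4262 0.3612 0.09  ]
[ 113.9   23.9  -66.8 -156. ] [0.0287 0.0297 0.0286 0.0294]
proj top [[202.49785824 231.44603795]] scene [[270.41743945 265.13923029]] depth [[0.42668258 0.36109563 0.0890426 ]]
scene light top [270.01550388 264.91472868] 129 (array([0.42645315, 0.36122649, 0.09024637]), np.float64(0.0010784330359364478))
(array([-1.2, 12.3, 50.2]), array([-0.001, -0.   , -0.002])) (array([ -1.3,  12.4, 140.2]), array([-0.001, -0.   , -0.002]))
```

Request:
apply_moves([
  {"xyz": [-1,12,25],"turn": [0,0,-0.012],"grip": 0.7},
  {"xyz": [-1,12,60],"turn": [0,0,-0.012],"grip": 0.7},
  {"xyz": [-1,12,95],"turn": [0,0,-0.012],"grip": 0.7},
  {"xyz": [-1,12,125],"turn": [0,0,-0.012],"grip": 0.7},
  {"xyz": [-1,12,141],"turn": [0,0,-0.012],"grip": 0.7},
  {"xyz": [-1,12,141],"turn": [0,0,-0.012],"grip": 0.7},
  {"xyz": [-1,12,141],"turn": [0,0,-0.012],"grip": 0.1},
  {"xyz": [-1,12,141],"turn": [0,0,-0.012],"grip": 0.1},
  {"xyz": [-1,12,141],"turn": [0,0,-0.012],"grip": 0.1},
  {"xyz": [-1,12,141],"turn": [0,0,-0.012],"grip": 0.1},
  {"xyz": [-1,12,141],"turn": [0,0,-0.012],"grip": 0.1},
  {"xyz": [-1,12,141],"turn": [0,0,-0.012],"grip": 0.1},
], force=60)

```text
clock: 4.52
tcp_pos: [0.427, 0.3626, 0.0613]
orientation: [0.002, -0.206, 0.979, -0.0]
wrist_force: [0.9, -5.1, 7.8]
finger_gap: 0.0289
grip_force: 61.1
```

Run:
```python
from h import *
s=env.get_state();print({k:np.round(s[k],3).tolist() for k in('clock','tcp_pos','orientation','wrist_force','ft_torque','finger_gap','grip_force')})
p,R=pose();x=R.apply([1,0,0]);print(np.degrees(np.arctan2(x[1],x[0])))
print(rel([.4263,.3612,.17],203.6))
```

```text
{'clock': 4.517, 'tcp_pos': [0.427, 0.363, 0.061], 'orientation': [0.002, -0.206, 0.979, -0.0], 'wrist_force': [0.939, -5.104, 7.832], 'ft_torque': [-0.934, -0.314, -0.075], 'finger_gap': 0.029, 'grip_force': 61.138}
-156.24977511341106
(array([   0.8,   -1.1, -108.7]), array([-0.001,  0.004,  0.003]))
```

Request:
apply_moves([
  {"xyz": [0,0,-4],"turn": [0,0,0],"grip": 0.1},
  {"xyz": [0,0,-12],"turn": [0,0,0],"grip": 0.1},
  {"xyz": [0,0,-26],"turn": [0,0,0],"grip": 0.1},
  {"xyz": [0,0,-46],"turn": [0,0,0],"grip": 0.1},
  {"xyz": [0,0,-70],"turn": [0,0,0],"grip": 0.1},
  {"xyz": [0,0,-94],"turn": [0,0,0],"grip": 0.1},
  {"xyz": [0,0,-114],"turn": [0,0,0],"grip": 0.1},
  {"xyz": [0,0,-126],"turn": [0,0,0],"grip": 0.1},
  {"xyz": [0,0,-130],"turn": [0,0,0],"grip": 0.1},
  {"xyz": [0,0,-130],"turn": [0,0,0],"grip": 0.1},
], force=60)

```text
clock: 5.35
tcp_pos: [0.4255, 0.3632, 0.1905]
orientation: [0.001, -0.206, 0.978, 0.001]
wrist_force: [0.4, -1.1, -4.3]
finger_gap: 0.0291
grip_force: 60.1
```

Run:
```python
from h import *
s=env.get_state();print({k:np.round(s[k],3).tolist() for k in('clock','tcp_pos','wrist_force','ft_torque','finger_gap','grip_force')})
print(rel([.47,.034,s['tcp_pos'][2]],241))
w=cam('scene');h=w['color'];u=proj(w,[.426,.361,.17])[0].astype(int);print(u)
cv2.imwrite('pics/lift.png',cv2.resize(h[u[1]-70:u[1]+80,u[0]-70:u[0]+70],None,fx=4,fy=4,interpolation=2))
```

```text
{'clock': 5.35, 'tcp_pos': [0.426, 0.363, 0.191], 'wrist_force': [0.45, -1.071, -4.32], 'ft_torque': [0.051, -0.031, -0.032], 'finger_gap': 0.029, 'grip_force': 60.111}
(array([  92.2, -319.1,   -0.4]), array([-0.   ,  0.002, -0.649]))
[270 228]
```

View pics/lift.png

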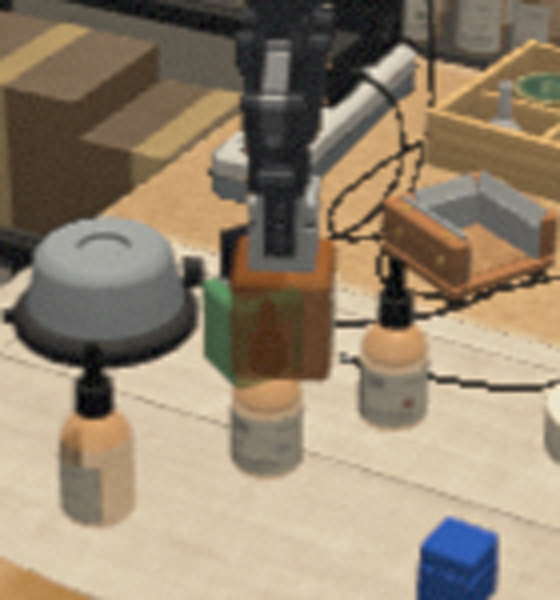

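The flacon hangs straight under the gripper at crop (280,310), over the droppers, with the cap still on. Carrying it to the cradle.

Request:
apply_moves([
  {"xyz": [2,-8,0],"turn": [0,0,-0.016],"grip": 0.1},
  {"xyz": [8,-27,0],"turn": [0,0,-0.055],"grip": 0.1},
  {"xyz": [17,-57,0],"turn": [0,0,-0.115],"grip": 0.1},
  {"xyz": [27,-95,0],"turn": [0,0,-0.19],"grip": 0.1},
  {"xyz": [39,-134,0],"turn": [0,0,-0.27],"grip": 0.1},
  {"xyz": [50,-173,0],"turn": [0,0,-0.35],"grip": 0.1},
  {"xyz": [61,-212,0],"turn": [0,0,-0.43],"grip": 0.1},
  {"xyz": [72,-250,0],"turn": [0,0,-0.51],"grip": 0.1},
  {"xyz": [81,-282,0],"turn": [0,0,-0.575],"grip": 0.1},
  {"xyz": [88,-305,0],"turn": [0,0,-0.62],"grip": 0.1},
  {"xyz": [91,-316,0],"turn": [0,0,-0.645],"grip": 0.1},
  {"xyz": [92,-319,0],"turn": [0,0,-0.65],"grip": 0.1},
])

```text
clock: 6.4
tcp_pos: [0.4691, 0.0316, 0.1878]
orientation: [-0.001, -0.507, 0.862, 0.001]
wrist_force: [-0.0, 0.7, -3.2]
finger_gap: 0.0294
grip_force: 59.9
```

Run:
```python
from h import *
import pickle
w=cam('wrist','w_over');pickle.dump(w,open('w_over.pkl','wb'));t=cam('top');sc=cam('scene')
p,R=pose();x=R.apply([1,0,0]);print(env.get_state()['clock'],p.round(4),np.degrees(np.arctan2(x[1],x[0])),env.get_state()['wrist_force'])
print(rel([.4703,.0336,.11],241))
u=proj(sc,[.47,.034,.08])[0].astype(int)
o=np.hstack([cv2.resize(w['color'],(504,378)),cv2.resize(sc['color'][u[1]-60:u[1]+60,u[0]-45:u[0]+45],(283,378),interpolation=2)]);cv2.imwrite('pics/over.png',o)
```

```text
6.55 [0.469  0.034  0.1884] -119.02119282971222 [-0.58928123 -0.03653109 -3.72924874]
(array([-0.3, -1.5, 78.4]), array([ 0.002, -0.   , -0.   ]))
```

View pics/over.png

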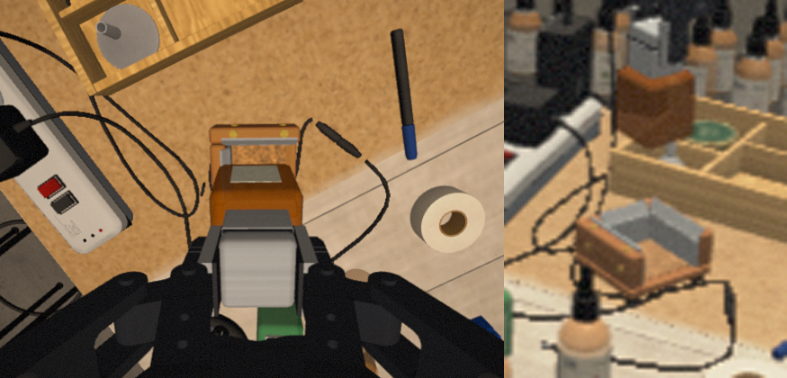

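Run:
```python
from h import *
import pickle
w=pickle.load(open('w_over.pkl','rb'));p,R=pose()
k=560/504
q=np.array([(222,230),(296,230),(293,305),(222,305)])*k
P=onplane(w,q,p[2]+.029);print('cap in tool',(R.inv().apply(P-p)*1000).round(1).tolist())
q=np.array([(212,200),(302,200)])*k;P=onplane(w,q,p[2]-.007);print('shoulder in tool',(R.inv().apply(P-p)*1000).round(1).tolist())
a=np.radians(-29);ax=np.array([np.cos(a),np.sin(a),0]);n=np.array([-np.sin(a),np.cos(a),0])
print('pred L outer edge px',[proj(w,ax*s+n*.2253+[0,0,.052])[0].round(1).tolist() for s in(.375,.395,.415)])
print('pred stop flare px',proj(w,ax*.426+n*.2330+[0,0,.052])[0].round(1))
c=w['color'][135:200,225:340];cv2.imwrite('pics/ov2.png',cv2.resize(c,None,fx=6,fy=6,interpolation=2))
```

```text
cap in tool [[22.3, -13.8, -29.0], [22.3, 13.3, -29.0], [-9.6, 13.1, -29.0], [-9.5, -14.8, -29.0]]
shoulder in tool [[22.0, -22.2, 7.0], [21.9, 20.1, 7.0]]
pred L outer edge px [[311.4, 155.3], [284.8, 155.4], [258.2, 155.4]]
pred stop flare px [243.9 165.6]
```

View pics/ov2.png

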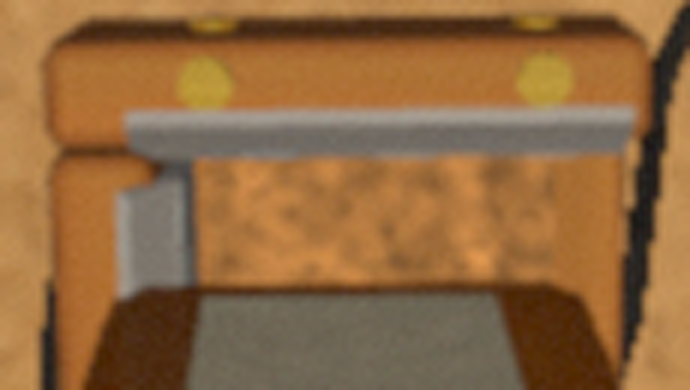

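The crop shows the near flare's outer edge at y≈110 and the stop's flare edge at x≈118. Both agree with my cradle estimate, about 1 mm further to -n. I'll check the flacon's offset in the tool with depth.

Run:
```python
from h import *
import pickle
w=pickle.load(open('w_over.pkl','rb'));p,R=pose()
T=lambda px:(R.inv().apply(depth(w,px)-p)*1000).round(1)
x=288
for y in list(range(186,350,5)):print(y,T([(x,y)])[0].tolist(),end='; ')
print()
for y in(212,220):print([ (xx,T([(xx,y)])[0].tolist()) for xx in list(range(226,246,3))+list(range(328,346,3))])
```

```text
186 [28.8, 0.2, 45.9]; 191 [28.2, 0.2, 37.3]; 196 [27.9, 0.1, 28.5]; 201 [71.5, -0.9, -142.1]; 206 [26.5, 0.1, 15.8]; 211 [26.1, 0.0, 9.7]; 216 [23.9, 0.0, 9.4]; 221 [22.1, 0.0, 8.2]; 226 [19.9, 0.0, 7.8]; 231 [17.8, 0.0, 7.4]; 236 [17.8, -0.0, 1.5]; 241 [17.6, -0.0, -3.8]; 246 [17.5, -0.1, -8.9]; 251 [17.4, -0.1, -13.4]; 256 [16.7, -0.1, -16.4]; 261 [17.2, -0.2, -22.0]; 266 [17.8, -0.2, -27.4]; 271 [15.5, -0.2, -26.4]; 276 [14.3, -0.2, -27.9]; 281 [12.9, -0.2, -28.7]; 286 [10.4, -0.2, -27.6]; 291 [9.0, -0.2, -28.5]; 296 [6.6, -0.2, -27.6]; 301 [4.9, -0.2, -28.0]; 306 [3.0, -0.2, -28.0]; 311 [1.1, -0.2, -28.2]; 316 [-0.3, -0.2, -29.1]; 321 [-2.9, -0.2, -28.1]; 326 [-4.6, -0.2, -28.7]; 331 [-6.5, -0.2, -28.8]; 336 [-8.7, -0.2, -28.6]; 341 [-11.5, -0.2, -27.6]; 346 [-152.4, 1.0, 159.3]; 
[(226, [-27.2, -56.0, 184.8]), (229, [-28.7, -54.0, 189.6]), (232, [71.5, -0.9, -142.1]), (235, [23.8, -23.5, 15.9]), (238, [25.1, -21.6, 11.6]), (241, [25.1, -20.3, 11.3]), (244, [25.8, -18.7, 9.2]), (328, [25.6, 17.1, 9.6]), (331, [25.2, 18.6, 11.0]), (334, [-28.2, 43.8, 187.4]), (337, [-28.0, 46.5, 186.9]), (340, [-28.9, 49.7, 189.7]), (343, [-28.4, 52.2, 188.1])]
[(226, [-36.0, -56.9, 188.0]), (229, [-35.8, -53.9, 187.3]), (232, [-36.0, -51.2, 188.0]), (235, [22.0, -22.8, 9.7]), (238, [22.6, -21.3, 8.1]), (241, [22.6, -20.0, 8.1]), (244, [22.6, -18.7, 7.9]), (328, [22.1, 17.2, 9.3]), (331, [21.9, 18.6, 10.0]), (334, [21.8, 19.9, 10.2]), (337, [-36.5, 47.1, 188.9]), (340, [71.5, -0.9, -142.1]), (343, [-36.6, 52.8, 189.4])]
```

Request:
apply_moves([
  {"xyz": [-1,0.5,10],"turn": [0,0,0],"grip": 0.1},
  {"xyz": [-1.8,1,28],"turn": [0,0,0],"grip": 0.1},
  {"xyz": [-1.8,1,48],"turn": [0,0,0],"grip": 0.1},
  {"xyz": [-1.8,1,62],"turn": [0,0,0],"grip": 0.1},
  {"xyz": [-1.8,1,70],"turn": [0,0,0],"grip": 0.1},
  {"xyz": [-1.8,1,74],"turn": [0,0,0],"grip": 0.1},
  {"xyz": [-1.8,1,78],"turn": [0,0,0],"grip": 0.1},
  {"xyz": [-1.8,1,82],"turn": [0,0,0],"grip": 0.1},
  {"xyz": [-1.8,1,86],"turn": [0,0,0],"grip": 0.1},
  {"xyz": [-1.8,1,90],"turn": [0,0,0],"grip": 0.1},
])

```text
clock: 7.38
tcp_pos: [0.4704, 0.0356, 0.0995]
orientation: [0.001, -0.508, 0.861, -0.0]
wrist_force: [0.5, -0.4, -3.8]
finger_gap: 0.0293
grip_force: 60.0
```

Run:
```python
from h import *
s=env.get_state();print({k:np.round(s[k],3).tolist() for k in('clock','tcp_pos','wrist_force','ft_torque','finger_gap','grip_force')})
```

```text
{'clock': 7.383, 'tcp_pos': [0.47, 0.036, 0.1], 'wrist_force': [0.477, -0.416, -3.816], 'ft_torque': [0.041, 0.034, -0.012], 'finger_gap': 0.029, 'grip_force': 60.006}
```

Request:
apply_moves([
  {"xyz": [0,0,5],"turn": [0,0,0],"grip": 0.1},
  {"xyz": [0,0,10],"turn": [0,0,0],"grip": 0.1},
  {"xyz": [0,0,15],"turn": [0,0,0],"grip": 0.1},
  {"xyz": [0,0,18],"turn": [0,0,0],"grip": 0.1},
  {"xyz": [0,0,20],"turn": [0,0,0],"grip": 0.1},
  {"xyz": [0,0,22],"turn": [0,0,0],"grip": 0.1},
  {"xyz": [0,0,22],"turn": [0,0,0],"grip": 0.1},
  {"xyz": [0,0,22],"turn": [0,0,0],"grip": 0.1},
])

```text
clock: 8.05
tcp_pos: [0.47, 0.0343, 0.0785]
orientation: [-0.0, -0.507, 0.862, -0.002]
wrist_force: [-3.8, -5.1, 7.6]
finger_gap: 0.0292
grip_force: 61.5
```

Run:
```python
from h import *
s=env.get_state();print({k:np.round(s[k],3).tolist() for k in('clock','tcp_pos','wrist_force','ft_torque','finger_gap','grip_force','joint_pos')})
cam('scene','sc_seat')
```

```text
{'clock': 8.05, 'tcp_pos': [0.47, 0.034, 0.079], 'wrist_force': [-3.812, -5.083, 7.629], 'ft_torque': [-1.023, 0.975, -0.043], 'finger_gap': 0.029, 'grip_force': 61.538, 'joint_pos': [-0.096, 0.222, -0.474, 0.874, -0.003, -1.16]}
```

Seated: TCP is at z 0.0785, against 0.078 expected, with 7.6 N of contact force. Now the twisting, starting with a half swing and one full swing.

Request:
apply_moves([
  {"xyz": [0,0,0],"turn": [0,0,0.1],"grip": 0.1},
  {"xyz": [0,0,0],"turn": [0,0,0.2],"grip": 0.1},
  {"xyz": [0,0,-0.5],"turn": [0,0,0.3],"grip": 0.1},
  {"xyz": [0,0,-1],"turn": [0,0,0.4],"grip": 0.1},
  {"xyz": [0,0,-1.3],"turn": [0,0,0.5],"grip": 0.1},
  {"xyz": [0,0,-1.5],"turn": [0,0,0.52],"grip": 0.1},
])

```text
clock: 8.6
tcp_pos: [0.4696, 0.0354, 0.0789]
orientation: [-0.0, -0.268, 0.964, -0.0]
wrist_force: [-1.1, -1.2, -3.2]
finger_gap: 0.029
grip_force: 60.2
```

Request:
apply_moves([
  {"xyz": [0,0,0],"turn": [0,0,-0.1],"grip": 0.1},
  {"xyz": [0,0,0],"turn": [0,0,-0.21],"grip": 0.1},
  {"xyz": [0,0,-0.3],"turn": [0,0,-0.32],"grip": 0.1},
  {"xyz": [0,0,-0.5],"turn": [0,0,-0.43],"grip": 0.1},
  {"xyz": [0,0,-0.7],"turn": [0,0,-0.54],"grip": 0.1},
  {"xyz": [0,0,-0.9],"turn": [0,0,-0.65],"grip": 0.1},
  {"xyz": [0,0,-1.1],"turn": [0,0,-0.76],"grip": 0.1},
  {"xyz": [0,0,-1.3],"turn": [0,0,-0.87],"grip": 0.1},
  {"xyz": [0,0,-1.4],"turn": [0,0,-0.96],"grip": 0.1},
  {"xyz": [0,0,-1.5],"turn": [0,0,-1.04],"grip": 0.1},
])

```text
clock: 9.43
tcp_pos: [0.4699, 0.0354, 0.0804]
orientation: [0.0, 0.714, -0.7, 0.0]
wrist_force: [-0.7, -1.7, -2.0]
finger_gap: 0.029
grip_force: 60.3
```

Run:
```python
from h import *
s=env.get_state();print({k:np.round(s[k],3).tolist() for k in('clock','tcp_pos','wrist_force','ft_torque','finger_gap','grip_force','joint_pos')})
p,R=pose();x=R.apply([1,0,0]);print(np.degrees(np.arctan2(x[1],x[0])))
```

```text
{'clock': 9.433, 'tcp_pos': [0.47, 0.035, 0.08], 'wrist_force': [-0.672, -1.727, -2.04], 'ft_torque': [-0.324, 0.08, -0.076], 'finger_gap': 0.029, 'grip_force': 60.338, 'joint_pos': [-0.095, 0.22, -0.471, 0.88, -0.001, -1.687]}
-88.81719705035842
```

Force z is -2 N; a lifted flacon would read about -4.3 N. So the cap is sliding and the flacon is staying down. Continuing.

Request:
apply_moves([
  {"xyz": [0,0,0],"turn": [0,0,0.1],"grip": 0.1},
  {"xyz": [0,0,0],"turn": [0,0,0.21],"grip": 0.1},
  {"xyz": [0,0,-0.3],"turn": [0,0,0.32],"grip": 0.1},
  {"xyz": [0,0,-0.5],"turn": [0,0,0.43],"grip": 0.1},
  {"xyz": [0,0,-0.7],"turn": [0,0,0.54],"grip": 0.1},
  {"xyz": [0,0,-0.9],"turn": [0,0,0.65],"grip": 0.1},
  {"xyz": [0,0,-1.1],"turn": [0,0,0.76],"grip": 0.1},
  {"xyz": [0,0,-1.3],"turn": [0,0,0.87],"grip": 0.1},
  {"xyz": [0,0,-1.4],"turn": [0,0,0.96],"grip": 0.1},
  {"xyz": [0,0,-1.5],"turn": [0,0,1.04],"grip": 0.1},
])

```text
clock: 10.27
tcp_pos: [0.4695, 0.0356, 0.0817]
orientation: [-0.0, -0.268, 0.963, 0.0]
wrist_force: [-0.8, -1.3, -2.0]
finger_gap: 0.0288
grip_force: 60.3
```

Request:
apply_moves([
  {"xyz": [0,0,0],"turn": [0,0,-0.1],"grip": 0.1},
  {"xyz": [0,0,0],"turn": [0,0,-0.21],"grip": 0.1},
  {"xyz": [0,0,-0.3],"turn": [0,0,-0.32],"grip": 0.1},
  {"xyz": [0,0,-0.5],"turn": [0,0,-0.43],"grip": 0.1},
  {"xyz": [0,0,-0.7],"turn": [0,0,-0.54],"grip": 0.1},
  {"xyz": [0,0,-0.9],"turn": [0,0,-0.65],"grip": 0.1},
  {"xyz": [0,0,-1.1],"turn": [0,0,-0.76],"grip": 0.1},
  {"xyz": [0,0,-1.3],"turn": [0,0,-0.87],"grip": 0.1},
  {"xyz": [0,0,-1.4],"turn": [0,0,-0.96],"grip": 0.1},
  {"xyz": [0,0,-1.5],"turn": [0,0,-1.04],"grip": 0.1},
])

```text
clock: 11.1
tcp_pos: [0.4699, 0.0354, 0.0834]
orientation: [0.0, 0.714, -0.7, 0.0]
wrist_force: [-1.3, -1.2, -1.5]
finger_gap: 0.0291
grip_force: 60.4
```

Run:
```python
from h import *
s=env.get_state();print({k:np.round(s[k],3).tolist() for k in('clock','tcp_pos','wrist_force','ft_torque')})
w=cam('wrist');p,R=pose();h=w['color']
ys=range(180,260,4);print([(y,(depth(w,[(288,y)])[0]*1000).round(0).tolist()) for y in ys])
```

```text
{'clock': 11.1, 'tcp_pos': [0.47, 0.035, 0.083], 'wrist_force': [-1.27, -1.211, -1.46], 'ft_torque': [-0.275, 0.083, -0.045]}
[(180, [469.0, 9.0, 23.0]), (184, [469.0, 9.0, 34.0]), (188, [469.0, 9.0, 44.0]), (192, [469.0, 9.0, 50.0]), (196, [469.0, 9.0, 58.0]), (200, [469.0, 10.0, 63.0]), (204, [469.0, 10.0, 69.0]), (208, [469.0, 11.0, 70.0]), (212, [469.0, 13.0, 71.0]), (216, [469.0, 15.0, 71.0]), (220, [469.0, 17.0, 71.0]), (224, [469.0, 18.0, 72.0]), (228, [469.0, 20.0, 72.0]), (232, [469.0, 20.0, 78.0]), (236, [469.0, 20.0, 83.0]), (240, [469.0, 20.0, 87.0]), (244, [469.0, 20.0, 91.0]), (248, [469.0, 20.0, 95.0]), (252, [469.0, 21.0, 98.0]), (256, [469.0, 21.0, 101.0])]
```

The shoulders are at z 71 mm (17+54), so the flacon is still on the floor. The cap has risen about 5 mm. Four more swings.

Request:
apply_moves([
  {"xyz": [0,0,0],"turn": [0,0,0.1],"grip": 0.1},
  {"xyz": [0,0,0],"turn": [0,0,0.21],"grip": 0.1},
  {"xyz": [0,0,-0.3],"turn": [0,0,0.32],"grip": 0.1},
  {"xyz": [0,0,-0.5],"turn": [0,0,0.43],"grip": 0.1},
  {"xyz": [0,0,-0.7],"turn": [0,0,0.54],"grip": 0.1},
  {"xyz": [0,0,-0.9],"turn": [0,0,0.65],"grip": 0.1},
  {"xyz": [0,0,-1.1],"turn": [0,0,0.76],"grip": 0.1},
  {"xyz": [0,0,-1.3],"turn": [0,0,0.87],"grip": 0.1},
  {"xyz": [0,0,-1.5],"turn": [0,0,0.96],"grip": 0.1},
  {"xyz": [0,0,-1.7],"turn": [0,0,1.04],"grip": 0.1},
])

```text
clock: 11.98
tcp_pos: [0.4697, 0.0357, 0.085]
orientation: [0.0, -0.267, 0.964, 0.0]
wrist_force: [-0.5, 0.7, -2.0]
finger_gap: 0.0289
grip_force: 60.3
```

Request:
apply_moves([
  {"xyz": [0,0,0],"turn": [0,0,-0.1],"grip": 0.1},
  {"xyz": [0,0,0],"turn": [0,0,-0.21],"grip": 0.1},
  {"xyz": [0,0,-0.3],"turn": [0,0,-0.32],"grip": 0.1},
  {"xyz": [0,0,-0.5],"turn": [0,0,-0.43],"grip": 0.1},
  {"xyz": [0,0,-0.7],"turn": [0,0,-0.54],"grip": 0.1},
  {"xyz": [0,0,-0.9],"turn": [0,0,-0.65],"grip": 0.1},
  {"xyz": [0,0,-1.1],"turn": [0,0,-0.76],"grip": 0.1},
  {"xyz": [0,0,-1.3],"turn": [0,0,-0.87],"grip": 0.1},
  {"xyz": [0,0,-1.5],"turn": [0,0,-0.96],"grip": 0.1},
  {"xyz": [0,0,-1.7],"turn": [0,0,-1.04],"grip": 0.1},
])

```text
clock: 12.82
tcp_pos: [0.4701, 0.0355, 0.0869]
orientation: [-0.0, 0.714, -0.701, 0.0]
wrist_force: [1.0, -1.2, -0.7]
finger_gap: 0.0291
grip_force: 60.4
```

Request:
apply_moves([
  {"xyz": [0,0,0],"turn": [0,0,0.1],"grip": 0.1},
  {"xyz": [0,0,0],"turn": [0,0,0.21],"grip": 0.1},
  {"xyz": [0,0,-0.3],"turn": [0,0,0.32],"grip": 0.1},
  {"xyz": [0,0,-0.5],"turn": [0,0,0.43],"grip": 0.1},
  {"xyz": [0,0,-0.7],"turn": [0,0,0.54],"grip": 0.1},
  {"xyz": [0,0,-0.9],"turn": [0,0,0.65],"grip": 0.1},
  {"xyz": [0,0,-1.1],"turn": [0,0,0.76],"grip": 0.1},
  {"xyz": [0,0,-1.3],"turn": [0,0,0.87],"grip": 0.1},
  {"xyz": [0,0,-1.5],"turn": [0,0,0.96],"grip": 0.1},
  {"xyz": [0,0,-1.7],"turn": [0,0,1.04],"grip": 0.1},
])

```text
clock: 13.65
tcp_pos: [0.4704, 0.0358, 0.0888]
orientation: [0.001, -0.267, 0.964, -0.0]
wrist_force: [-0.4, -0.1, 0.1]
finger_gap: 0.0288
grip_force: 60.5
```

Request:
apply_moves([
  {"xyz": [0,0,0],"turn": [0,0,-0.1],"grip": 0.1},
  {"xyz": [0,0,0],"turn": [0,0,-0.21],"grip": 0.1},
  {"xyz": [0,0,-0.3],"turn": [0,0,-0.32],"grip": 0.1},
  {"xyz": [0,0,-0.5],"turn": [0,0,-0.43],"grip": 0.1},
  {"xyz": [0,0,-0.7],"turn": [0,0,-0.54],"grip": 0.1},
  {"xyz": [0,0,-0.9],"turn": [0,0,-0.65],"grip": 0.1},
  {"xyz": [0,0,-1.1],"turn": [0,0,-0.76],"grip": 0.1},
  {"xyz": [0,0,-1.3],"turn": [0,0,-0.87],"grip": 0.1},
  {"xyz": [0,0,-1.5],"turn": [0,0,-0.96],"grip": 0.1},
  {"xyz": [0,0,-1.7],"turn": [0,0,-1.04],"grip": 0.1},
])

```text
clock: 14.48
tcp_pos: [0.4704, 0.0358, 0.0905]
orientation: [-0.001, 0.714, -0.7, 0.0]
wrist_force: [0.9, -0.5, -1.7]
finger_gap: 0.0292
grip_force: 60.5
```

Run:
```python
from h import *
s=env.get_state();print({k:np.round(s[k],3).tolist() for k in('clock','tcp_pos','wrist_force','ft_torque')})
w=cam('wrist','w_tw');print([(y,(depth(w,[(288,y)])[0]*1000).round(0).tolist()) for y in range(196,250,4)])
```

```text
{'clock': 14.483, 'tcp_pos': [0.47, 0.036, 0.09], 'wrist_force': [0.879, -0.477, -1.653], 'ft_torque': [0.012, -0.007, -0.003]}
[(196, [469.0, 9.0, 67.0]), (200, [469.0, 10.0, 70.0]), (204, [469.0, 12.0, 71.0]), (208, [469.0, 14.0, 71.0]), (212, [469.0, 16.0, 70.0]), (216, [469.0, 18.0, 71.0]), (220, [469.0, 19.0, 72.0]), (224, [469.0, 21.0, 71.0]), (228, [469.0, 23.0, 71.0]), (232, [469.0, 21.0, 84.0]), (236, [469.0, 20.0, 89.0]), (240, [469.0, 20.0, 95.0]), (244, [469.0, 20.0, 99.0]), (248, [469.0, 21.0, 102.0])]
```

It has risen 12 mm and the twisting moment has gone to zero. One more swing for safety, then lift clear.

Request:
apply_moves([
  {"xyz": [0,0,0],"turn": [0,0,0.1],"grip": 0.1},
  {"xyz": [0,0,-0.3],"turn": [0,0,0.21],"grip": 0.1},
  {"xyz": [0,0,-0.6],"turn": [0,0,0.32],"grip": 0.1},
  {"xyz": [0,0,-0.9],"turn": [0,0,0.43],"grip": 0.1},
  {"xyz": [0,0,-1.2],"turn": [0,0,0.54],"grip": 0.1},
  {"xyz": [0,0,-4],"turn": [0,0,0.54],"grip": 0.1},
  {"xyz": [0,0,-8],"turn": [0,0,0.54],"grip": 0.1},
  {"xyz": [0,0,-13],"turn": [0,0,0.54],"grip": 0.1},
  {"xyz": [0,0,-18],"turn": [0,0,0.54],"grip": 0.1},
  {"xyz": [0,0,-18],"turn": [0,0,0.54],"grip": 0.1},
])

```text
clock: 15.37
tcp_pos: [0.4708, 0.0356, 0.1095]
orientation: [0.001, -0.5, 0.866, -0.001]
wrist_force: [0.6, -0.5, -1.3]
finger_gap: 0.0293
grip_force: 60.5
```

Run:
```python
from h import *
import pickle
s=env.get_state();print({k:np.round(s[k],3).tolist() for k in('clock','tcp_pos','wrist_force','ft_torque')})
c=cam('scene');w=cam('wrist');print([(y,(depth(w,[(288,y)])[0]*1000).round(0).tolist()) for y in range(180,230,5)])
a=np.radians(-4.9);A=np.array([[np.cos(a),-np.sin(a)],[np.sin(a),np.cos(a)]])
bay=np.array([.4546,-.1633])+A@[-.0385,.027];print('bay top-view',bay)
t=pickle.load(open('w_tray.pkl','rb'))
q=np.array([(158,38),(240,38),(240,112),(158,112)])*1.4;print('rim on .034/.042',onplane(t,q,.038).round(4).tolist())
u=proj(t,[*bay,.0045])[0];print('bay px',u,'depth there',depth(t,[u]).round(4))
P,R=pose()
for dx in(-.05,-.04,.04,.05): print(dx,depth(t,[proj(t,[*(bay+A@[dx,0]),.0045])[0]]).round(3), depth(t,[proj(t,[*(bay+A@[0,dx*.8]),.0045])[0]]).round(3))
v=proj(c,[.47,.034,.09])[0].astype(int);z=cv2.resize(c['color'][v[1]-60:v[1]+60,v[0]-60:v[0]+60],(400,400),interpolation=2)
b=proj(t,[*bay,.0045])[0].astype(int);im=t['color'].copy();cv2.circle(im,tuple(int(i) for i in b),3,(0,0,255),-1);y=cv2.resize(im[20:235,190:405],(400,400),interpolation=2)
cv2.imwrite('pics/off.png',np.hstack([z,y]))
```

```text
{'clock': 15.367, 'tcp_pos': [0.471, 0.036, 0.109], 'wrist_force': [0.563, -0.454, -1.285], 'ft_torque': [0.042, -0.027, -0.023]}
[(180, [457.0, 15.0, 38.0]), (185, [457.0, 15.0, 51.0]), (190, [457.0, 16.0, 61.0]), (195, [458.0, 16.0, 69.0]), (200, [459.0, 18.0, 72.0]), (205, [460.0, 20.0, 71.0]), (210, [461.0, 23.0, 71.0]), (215, [463.0, 25.0, 70.0]), (220, [464.0, 27.0, 72.0]), (225, [464.0, 27.0, 79.0])]
bay top-view [ 0.41854696 -0.13311013]
rim on .034/.042 [[0.3777, -0.0854, 0.038], [0.4743, -0.0966, 0.038], [0.4672, -0.1845, 0.038], [0.3636, -0.1725, 0.038]]
bay px [276.8696559  104.65779235] depth there [[ 0.4178 -0.1324  0.0045]]
-0.05 [[ 0.369 -0.129  0.005]] [[ 0.415 -0.173  0.004]]
-0.04 [[ 0.378 -0.129  0.003]] [[ 0.416 -0.165  0.004]]
0.04 [[ 0.458 -0.136  0.004]] [[ 0.421 -0.101  0.006]]
0.05 [[ 0.468 -0.137  0.004]] [[ 0.422 -0.093  0.003]]
```

View pics/off.png

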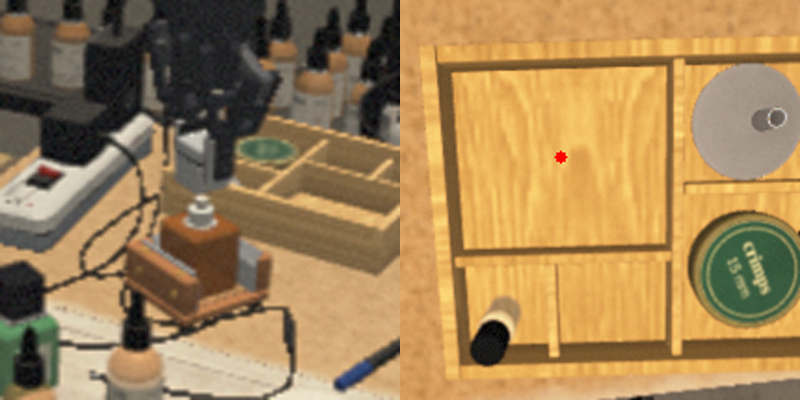

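The left half shows the cap lifted clear (crop (205,160)) and the flacon upright in the cradle with its nozzle bare (200,210). In the right half the red dot marks the middle of the largest compartment, which is empty. Carrying the cap there.

Run:
```python
from h import *
print(rel([.418,-.133,.15],265),rel([.418,-.133,.012],265))
```

```text
(array([172. , -39.4, -41.5]), array([-0.001,  0.   , -0.438])) (array([172.1, -39.2,  96.5]), array([-0.001,  0.   , -0.438]))
```

Request:
apply_moves([
  {"xyz": [0,0,-15],"turn": [0,0,0],"grip": 0.1},
  {"xyz": [2,0,-35],"turn": [0,0,-0.02],"grip": 0.1},
  {"xyz": [20,-5,-42],"turn": [0,0,-0.06],"grip": 0.1},
  {"xyz": [50,-11,-42],"turn": [0,0,-0.14],"grip": 0.1},
  {"xyz": [80,-18,-42],"turn": [0,0,-0.22],"grip": 0.1},
  {"xyz": [110,-25,-42],"turn": [0,0,-0.3],"grip": 0.1},
  {"xyz": [140,-32,-42],"turn": [0,0,-0.38],"grip": 0.1},
  {"xyz": [162,-37,-42],"turn": [0,0,-0.43],"grip": 0.1},
  {"xyz": [172,-39,-30],"turn": [0,0,-0.438],"grip": 0.1},
  {"xyz": [172,-39,-5],"turn": [0,0,-0.438],"grip": 0.1},
  {"xyz": [172,-39,25],"turn": [0,0,-0.438],"grip": 0.1},
  {"xyz": [172,-39,50],"turn": [0,0,-0.438],"grip": 0.1},
])

```text
clock: 16.47
tcp_pos: [0.4169, -0.1332, 0.0569]
orientation: [0.0, -0.675, 0.738, -0.0]
wrist_force: [-0.3, 0.5, -1.2]
finger_gap: 0.0293
grip_force: 60.6
```

Run:
```python
from h import *
s=env.get_state();print({k:np.round(s[k],3).tolist() for k in('clock','tcp_pos','wrist_force','joint_pos')});print(rel([.418,-.133,.012],265))
```

```text
{'clock': 16.467, 'tcp_pos': [0.417, -0.133, 0.057], 'wrist_force': [-0.346, 0.51, -1.249], 'joint_pos': [-0.493, 0.189, -0.581, 0.801, -0.0, -1.975]}
(array([-0.3, -1. , 44.9]), array([-0.001, -0.   , -0.001]))
```

Request:
apply_moves([
  {"xyz": [0,0,15],"turn": [0,0,0],"grip": 0.1},
  {"xyz": [0,0,30],"turn": [0,0,0],"grip": 0.1},
  {"xyz": [0,0,38],"turn": [0,0,0],"grip": 0.1},
  {"xyz": [0,0,41],"turn": [0,0,0],"grip": 0.1},
  {"xyz": [0,0,43],"turn": [0,0,0],"grip": 0.1},
  {"xyz": [0,0,43],"turn": [0,0,0],"grip": 0.1},
  {"xyz": [0,0,43],"turn": [0,0,0],"grip": 0.1},
])

```text
clock: 17.05
tcp_pos: [0.4179, -0.133, 0.0158]
orientation: [0.0, -0.676, 0.737, -0.001]
wrist_force: [0.5, 0.7, -0.5]
finger_gap: 0.0293
grip_force: 60.5
```

Request:
apply_moves([
  {"xyz": [0,0,1.5],"turn": [0,0,0],"grip": 0.1},
  {"xyz": [0,0,3],"turn": [0,0,0],"grip": 0.1},
  {"xyz": [0,0,4],"turn": [0,0,0],"grip": 0.1},
  {"xyz": [0,0,4.5],"turn": [0,0,0],"grip": 0.1},
  {"xyz": [0,0,4.5],"turn": [0,0,0],"grip": 0.1},
])

```text
clock: 17.47
tcp_pos: [0.4176, -0.1329, 0.0113]
orientation: [0.0, -0.675, 0.737, -0.0]
wrist_force: [-1.3, 0.1, 5.7]
finger_gap: 0.0292
grip_force: 61.3
```

The cap is on the floor with 5.7 N of contact. Releasing and withdrawing.

Request:
apply_moves([
  {"xyz": [0,0,-1],"turn": [0,0,0],"grip": 0.4},
  {"xyz": [0,0,-1],"turn": [0,0,0],"grip": 0.7},
  {"xyz": [0,0,-1],"turn": [0,0,0],"grip": 0.7},
  {"xyz": [0,0,-1],"turn": [0,0,0],"grip": 0.7},
  {"xyz": [0,0,-1],"turn": [0,0,0],"grip": 0.7},
  {"xyz": [0,0,-10],"turn": [0,0,0],"grip": 0.7},
  {"xyz": [0,0,-30],"turn": [0,0,0],"grip": 0.7},
  {"xyz": [0,0,-60],"turn": [0,0,0],"grip": 0.7},
  {"xyz": [0,0,-95],"turn": [0,0,0],"grip": 0.7},
  {"xyz": [0,0,-130],"turn": [0,0,0],"grip": 0.7},
  {"xyz": [0,0,-160],"turn": [0,0,0],"grip": 0.7},
  {"xyz": [0,0,-180],"turn": [0,0,0],"grip": 0.7},
])

```text
clock: 18.47
tcp_pos: [0.4181, -0.1332, 0.1946]
orientation: [0.001, -0.675, 0.737, -0.002]
wrist_force: [1.1, 0.1, 0.6]
finger_gap: 0.0596
grip_force: 0.0
```

Run:
```python
from h import *
s=env.get_state();print({k:np.round(s[k],3).tolist() for k in('clock','tcp_pos','wrist_force','finger_gap')})
w=cam('wrist');c=cam('scene');u=proj(w,[.418,-.133,.04])[0];print(u,depth(w,[u]))
v=proj(c,[.47,.0,.07])[0].astype(int)
cv2.imwrite('pics/end.png',np.hstack([cv2.resize(w['color'],(448,336)),cv2.resize(c['color'][150:290,210:356],(350,336),interpolation=2)]))
```

```text
{'clock': 18.467, 'tcp_pos': [0.418, -0.133, 0.195], 'wrist_force': [1.131, 0.053, 0.596], 'finger_gap': 0.06}
[285.89782422 188.17979099] [[ 0.4187305  -0.13313479  0.03965579]]
```

View pics/end.png

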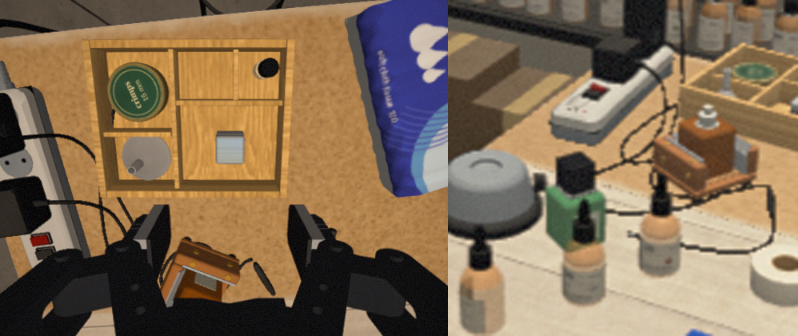

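The cap stands in the largest compartment at (230,147), top 40 mm above the table, as it should be. The flacon stands in the cradle at (708,150), and the bystanders are undisturbed. Handing in.

```bash
python3 -c "
from h import *
print(ticket.hand_in())"
```

```text
the job is handed in; nothing more can be done
None
```

The cap was twisted off and stands open end down in the tray's largest compartment, the flacon is down on the cradle's floor, the other bottles were not moved, and the job was handed in at about 18.5 s of the 72 s allowed.

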